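# Roll the painted vase onto the stripe

## Robot

A 6-joint arm with a two-finger parallel gripper is mounted at the origin on the work surface. World frame = base frame: x ahead of the robot, y to its left, z up, the work surface at z = 0. Lengths are in m, angles in rad, forces in N, time in s.
With the tool pointing down it reaches from about 0.25 to 0.85 m from the base axis. Payload 12.5 kg.
Tool frame: the origin (TCP) lies between the finger pads; the fingertips stand 22 mm ahead of it and the grasp point (between the pads) lies 3 mm ahead of it; z points along the fingers, y is the line along which they close (so a half turn about z gives the same grasp; the last joint's range is limited). The gripper opens to 93 mm and grips with 3 to 60 N. Pads are 15 mm wide; open, the fingers measure 128 mm over their backs; the gripper's body (75 mm by 188 mm) begins 65 mm behind the grasp point.
Start: joints at [-1.195, 0.351, 1.652, -0, 1.139, -0.085], TCP at [0.245, -0.493, 0.241] pointing down, gripper open.
Joint ranges: [-2.75, 2.75], [-0.79, 2.1], [0.01, 2.65], [-1.57, 4.71], [0.07, 3.14], [-2.87, 2.87]. Speed limits (rad/s): [2.22, 2.22, 2.79, 3.14, 3.14, 3.14].

## Interface

Orientations are given as a unit quaternion [w, x, y, z].
In Python, from cell import sensors, vision, arm gives the robot as it stands.
- The arm moves only by the shell command python3 -m pendant 'ROWS' [FORCE]. ROWS is JSON, a list of rows, each an object with "jaw": the closure in counts, from 0 (fully open) to 255 (shut); "xyz": the shift along the world's x, y, z in cm, a list of three; "turn": the turn about the world's z in degrees. A call has 1 to 12 rows; each row is the pose to reach, as a shift and turn from the pose commanded when the call began; what a row does not reach only later rows make up. A row lasts 1/10 s, in which the tool goes at most 50 mm and 8.59 degrees, less where a joint would pass 70% of its speed; a pose out of reach is approached as far as the arm can. A call with a gripper value outside its range is refused whole. The fingers move at their own pace and stop on an object; FORCE is the grip in N (left out, the last holds). Time passes only in rows, so rows that repeat a pose let the fingers close. It gives the time, the measured TCP pose, the force, the opening and the grip force at its end, in the units of the state.
- sensors.state(): the state, without advancing time (a new reading comes with each control period).
- vision.read_camera(name): name is "side" or "top" or "wrist"; returns the picture (480x640x3 uint8, red, green, blue); there is no depth.
- vision.calibration(name): a dict with "K" (3x3 intrinsics, pixels), "pose" (4x4, takes a point from camera to world coordinates). Camera axes: x right, y up, looking along -z (the intrinsics and any distortion apply to the point x, -y, -z); pixel columns grow to the right and rows downward; lengths in m; the calibration is good to about 2 mm. A picture is of the moment at which its call begins: read the wrist's pose just before it. calibration takes no time and is no camera call; for the wrist camera it gives the pose at the moment of the call.
- arm.sign_off(): hands the job in; it is judged then, once.
The state is a dict: "clock": time; "q": joint angles; "qd": joint speeds; "joint_torque": joint torques, N m; "ee_pos": TCP position; "tcp_rot": TCP orientation; "contact_force": force on the tool from outside, world axes, zero at the start; "ft_torque": the same for the moment, N m; "finger_gap": opening from 0.0 (shut) to 1.0 (fully open); "grasp_force": force on a finger pad.
Only numpy, scipy, OpenCV 4.12 (cv2) and the standard library are available. Lean on these libraries where they do the work, as an engineer would, in place of code of your own. Each camera call takes 0.05 s, during which the arm holds its last target. There are 200 camera calls.

## Task

The slim painted clay vase lies on its side on the padded painting board. Push against its upper side with the fingertips to roll it gently across the board until it rests on the blue stripe, lying along it (parallel to it, its middle near the stripe's middle). Do not pinch, lift or stand up the vase, and leave the paint jar, the cup and the brush where they are.

Things in the scene. Friction and masses are not known exactly. Their poses are not given: they have to be found in the camera images.
- vase: Slim smooth red clay cylinder, 50 mm diameter, 180 mm long, about 0.25 kg, lying on its side. Origin at its centre, 25 mm above the board's top. Own y is its long axis (dark mouth at +y); own x and z turn as it rolls; z and a pink flower point up at the start. Slippery (friction 0.35): pushed from behind a little above mid-height it rolls. Starts within 4 degrees of parallel to the stripe.
- stripe: Straight blue stripe painted flat on the board, 20 mm wide, 260 mm long (longer than the vase). Origin at its centre on the board's surface. Its y axis runs along the stripe, its x axis across it. The vase starts 100 to 160 mm to one side of it, on +x or -x. Nothing can be felt of it.
- board: Fixed cream padded board with wooden edge, 320 mm (own x) by 440 mm (own y), 12 mm thick. Origin at the centre of its underside on the table: its top is 12 mm above. The stripe is parallel to its y axis. The padding gives some rolling resistance: a slowly pushed vase stays against the fingers and stops within a few mm when they stop.
- paint_jar: Bystander: clear jar with white cap and pink label standing on the board towards its +y edge, 42 mm in diameter, 62 mm tall. Origin at the centre of its underside.
- cup: Bystander: small red clay cup standing on the board towards its -y edge, 44 mm in diameter, 55 mm tall. Origin at the centre of its underside.
- brush: Bystander: paint brush 170 mm long lying on the table just beyond the board's -y edge. Origin near the middle of its underside, x along its length.
There are look-alikes about, which are no part of the job. What is shaped like the vase but white or yellow is not meant.

How it is judged:
By the outcome, as a careful person would: the job done as asked, in the order asked, and still so for the second after the job is handed in, with the robot touching nothing.
It also fails if it takes over 38 s, if anything falls off the work surface, if the arm or the gripper's body presses on something with over 40 N, if the wrist force passes 120 N, or if a joint passes its speed limit or range.

## Working session

There is one attempt and no reset: what is moved stays moved. The work goes in short steps, Python scripts to look and compute and a shell command to move; the robot and the scene stay as the last step left them, time stands still between calls to the robot, and variables do not carry over. Pictures are saved under pics/ and viewed, at most 10 in all, crops included, and the job is handed in when it is done.

```bash
mkdir -p pics; cat > h.py <<'E'
import numpy as np, cv2
from cell import sensors, vision, arm
def snap(n,f):
    c=vision.calibration(n); im=vision.read_camera(n)
    cv2.imwrite('pics/'+f,im[:,:,::-1]); np.savez('pics/'+f+'.npz',K=c['K'],P=c['pose'],im=im); return im
def pt(f,u,v,z):
    d=np.load('pics/'+f+'.npz'); K,P=d['K'],d['P']
    r=np.array([(u-K[0,2])/K[0,0],-(v-K[1,2])/K[1,1],-1]); r=P[:3,:3]@r; o=P[:3,3]
    return o+r*(z-o[2])/r[2]
E
python3 - <<'E'
from h import *
snap('top','top1.png'); snap('side','side1.png')
c=vision.calibration('top');print(c.keys(),c['pose'],c['K']); s=sensors.state();print(s['clock'],s['ee_pos'],s['tcp_rot'])
E
```

```text
dict_keys(['K', 'pose']) [[ 6.32323598e-03  9.94529983e-01 -1.04259916e-01  3.74479961e-01]
 [-9.99979064e-01  6.43202451e-03  7.07248081e-04  1.51018804e-02]
 [ 1.37398176e-03  1.04253261e-01  9.94549833e-01  1.14897996e+00]
 [ 0.00000000e+00  0.00000000e+00  0.00000000e+00  1.00000000e+00]] [[454.59191846   0.         322.74942587]
 [  0.         454.59191846 239.8074661 ]
 [  0.           0.           1.        ]]
0.1 [ 0.24448464 -0.49235467  0.24014784] [-5.30496498e-04  9.73577974e-01  2.28354207e-01 -6.07215379e-05]
```

View pics/top1.png

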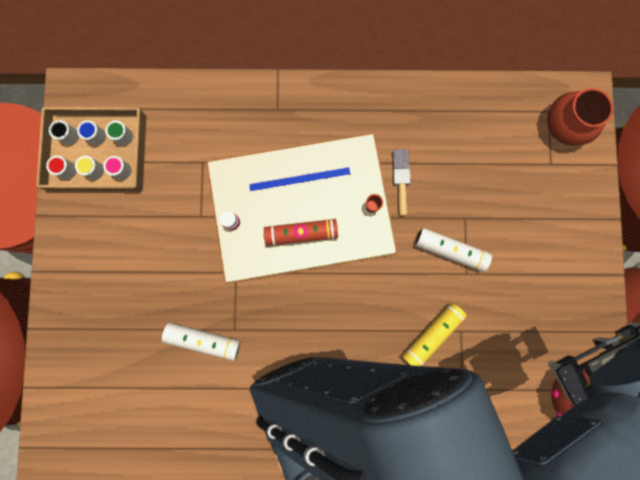

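View pics/side1.png

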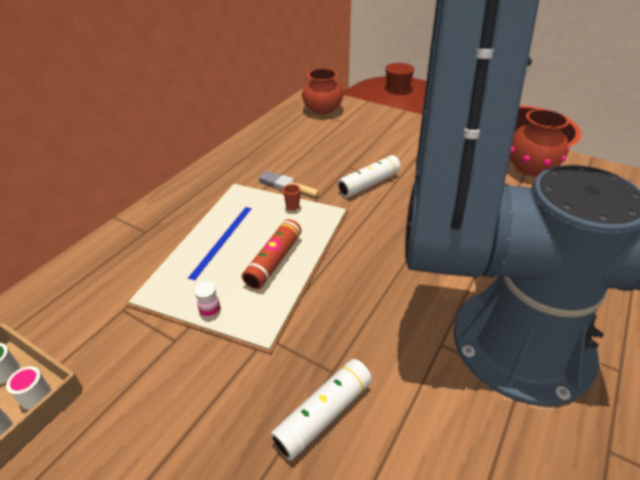

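The red cylinder on the board is at top px (301,232). The look-alikes are white at (453,250), white at (200,342) and yellow at (434,335). I choose the red one: it lies on the board beside the blue stripe (250,187)-(350,171). The cup is at (374,203), the jar at (230,220) and the brush at (402,182). Next is a close crop to check the choice.

```bash
python3 - <<'E'
from h import *
im=cv2.imread('pics/top1.png')[125:290,200:420]
cv2.imwrite('pics/c1.png',cv2.resize(im,None,fx=3.6,fy=3.6,interpolation=cv2.INTER_CUBIC))
E
```

```text
(no output)
```

View pics/c1.png

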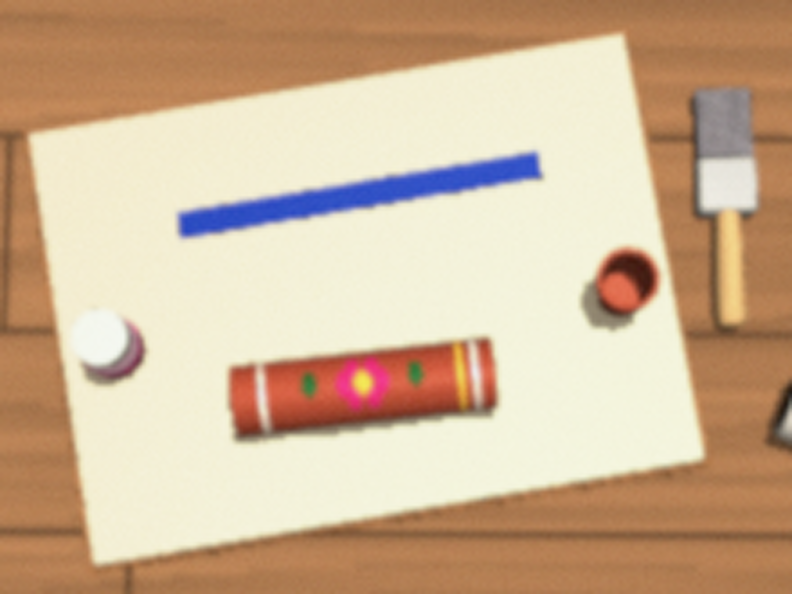

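The crop confirms a red clay vase with a pink flower up, ends at crop (235,401) and (491,375). The stripe runs (184,225)-(540,165), the cup rim is at (627,280) and the jar cap at (101,338).

```bash
python3 - <<'E'
from h import *
g=lambda u,v,z:pt('top1.png',200+(u+.5)/3.6-.5,125+(v+.5)/3.6-.5,z)[:2]
a,b=g(184,225,.012),g(540,165,.012); c,d=g(235,401,.037),g(491,375,.037)
jar,cup=g(101,338,.074),g(627,280,.067)
u=(a-b)/np.linalg.norm(a-b); n=np.array([u[1],-u[0]]); n=n if n[0]>0 else -n
m=(a+b)/2; v=(c+d)/2
print('len',np.linalg.norm(a-b),np.linalg.norm(c-d),'u',u,'n',n,'yaw u',np.degrees(np.arctan2(*u[::-1])),'vase',np.degrees(np.arctan2(*(c-d)[::-1])))
print('m',m,'v',v,'ends',c,d)
for k,p in dict(v=v,c=c,d=d,jar=jar,cup=cup).items(): print(k,(p-m)@n,(p-m)@u)
from scipy.spatial.transform import Rotation as R
q=sensors.state()['tcp_rot'];M=R.from_quat(q,scalar_first=True).as_matrix();print(M.round(3))
P=vision.calibration('wrist')['pose'];print(P.round(3))
E
```

```text
len 0.2556927586517066 0.17599981240031518 u [-0.17610094  0.98437211] n [0.98437211 0.17610094] yaw u 100.14273259276186 vase 96.21582655873347
m [0.64978148 0.07254362] v [0.50901122 0.06922419] ends [0.49948312 0.15670675] [ 0.51853931 -0.01825837]
v -0.13915488151132005 0.02152222475280699
c -0.1331283140128469 0.10931552731867973
d -0.1451814490097932 -0.06627107781306575
jar -0.08141350303276158 0.18642103628720685
cup -0.10107001257868742 -0.165692850519897
[[ 0.896  0.445 -0.   ]
 [ 0.445 -0.896  0.001]
 [ 0.    -0.001 -1.   ]]
[[ 0.445  0.869  0.217  0.305]
 [-0.896  0.432  0.107 -0.463]
 [-0.    -0.242  0.97   0.384]
 [ 0.     0.     0.     1.   ]]
```

```bash
python3 -m pendant '[{"jaw":0,"xyz":[5,13.9,0],"turn":-5},{"jaw":0,"xyz":[10,27.7,0],"turn":-10},{"jaw":0,"xyz":[15,41.6,0],"turn":-15},{"jaw":0,"xyz":[20,55.4,0],"turn":-20},{"jaw":0,"xyz":[20,55.4,0],"turn":-20},{"jaw":0,"xyz":[20,55.4,0],"turn":-20},{"jaw":0,"xyz":[20,55.4,0],"turn":-20},{"jaw":0,"xyz":[20,55.4,0],"turn":-20},{"jaw":0,"xyz":[20,55.4,0],"turn":-20},{"jaw":0,"xyz":[20,55.4,0],"turn":-20},{"jaw":0,"xyz":[20,55.4,0],"turn":-20},{"jaw":0,"xyz":[20,55.4,0],"turn":-20}]'
python3 -m pendant '[{"jaw":0,"xyz":[0,0,0],"turn":0},{"jaw":0,"xyz":[0,0,-4],"turn":0},{"jaw":0,"xyz":[0,0,-8],"turn":0},{"jaw":0,"xyz":[0,0,-8],"turn":0},{"jaw":0,"xyz":[0,0,-8],"turn":0}]'
python3 - <<'E'
from h import *
snap('wrist','w1.png'); s=sensors.state();print(s['clock'],s['ee_pos'],s['q'],s['contact_force'])
E
```

```text
clock: 1.3
ee_pos: [0.4448, 0.064, 0.2406]
tcp_rot: [-0.0, 0.998, 0.056, -0.0]
contact_force: [0.8, -0.7, -0.2]
finger_gap: 1.002
grasp_force: 0.0
clock: 1.8
ee_pos: [0.4446, 0.0609, 0.1612]
tcp_rot: [0.0, 0.998, 0.056, -0.001]
contact_force: [0.6, 0.1, 0.2]
finger_gap: 1.001
grasp_force: 0.0
1.85 [0.44525701 0.06103178 0.16208032] [ 3.25879728e-02  2.79330779e-01  1.97957323e+00 -4.09780127e-05
  8.81421351e-01  1.49217931e+00] [0.01094113 0.00585238 0.37937665]
```

View pics/w1.png

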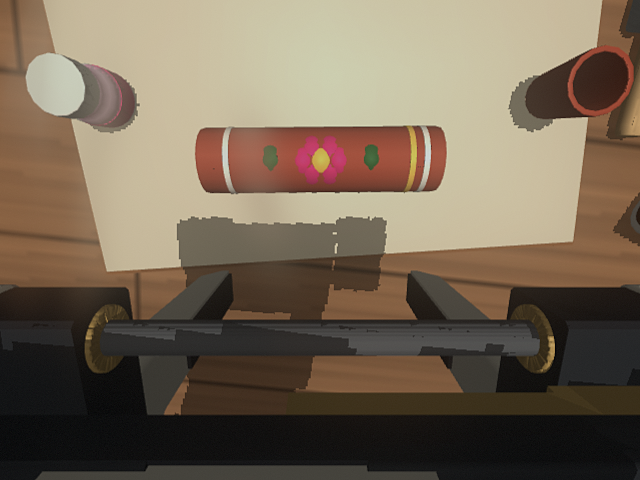

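The wrist view shows the vase ahead of and parallel to the finger line, with its centre at px (321,159) and ends near (201,160) and (441,158). The fingertips are at (225,275) and (415,275). I'll descend behind it.

```bash
python3 -m pendant '[{"jaw":0,"xyz":[0,0,-4],"turn":0},{"jaw":0,"xyz":[0,0,-8],"turn":0},{"jaw":0,"xyz":[0,0,-9.4],"turn":0},{"jaw":0,"xyz":[0,0,-9.4],"turn":0}]'
python3 - <<'E'
from h import *
c,d=pt('w1.png',201,160,.037)[:2],pt('w1.png',441,158,.037)[:2]
print(c,d,(c+d)/2,np.linalg.norm(c-d),np.degrees(np.arctan2(*(c-d)[::-1])))
E
```

```text
clock: 2.25
ee_pos: [0.4448, 0.0611, 0.0667]
tcp_rot: [0.0, 0.998, 0.056, -0.0]
contact_force: [-0.4, 0.3, 0.7]
finger_gap: 0.999
grasp_force: 0.0
[0.49940152 0.15963816] [ 0.52181539 -0.02716808] [0.51060846 0.06623504] 0.1881460901933992 96.84190265441389
```

```bash
python3 -m pendant '[{"jaw":0,"xyz":[0.7,0.1,0],"turn":0},{"jaw":0,"xyz":[1.3,0.15,0],"turn":0},{"jaw":0,"xyz":[1.8,0.2,0],"turn":0},{"jaw":0,"xyz":[2.2,0.25,0],"turn":0},{"jaw":0,"xyz":[2.5,0.28,0],"turn":0},{"jaw":0,"xyz":[2.8,0.31,0],"turn":0},{"jaw":0,"xyz":[3.1,0.34,0],"turn":0},{"jaw":0,"xyz":[3.4,0.37,0],"turn":0},{"jaw":0,"xyz":[3.7,0.4,0],"turn":0},{"jaw":0,"xyz":[4.0,0.43,0],"turn":0},{"jaw":0,"xyz":[4.3,0.46,0],"turn":0},{"jaw":0,"xyz":[4.5,0.5,0],"turn":0}]'
python3 - <<'E'
from h import *
snap('wrist','w2.png'); s=sensors.state();print(s['clock'],s['ee_pos'],s['contact_force'])
E
```

```text
clock: 3.45
ee_pos: [0.4899, 0.0664, 0.0666]
tcp_rot: [-0.0, 0.998, 0.056, 0.0]
contact_force: [0.3, 0.3, -0.7]
finger_gap: 0.999
grasp_force: 0.0
3.5 [0.49010751 0.06644382 0.06668122] [ 0.02917407  0.1768053  -0.047216  ]
```

View pics/w2.png

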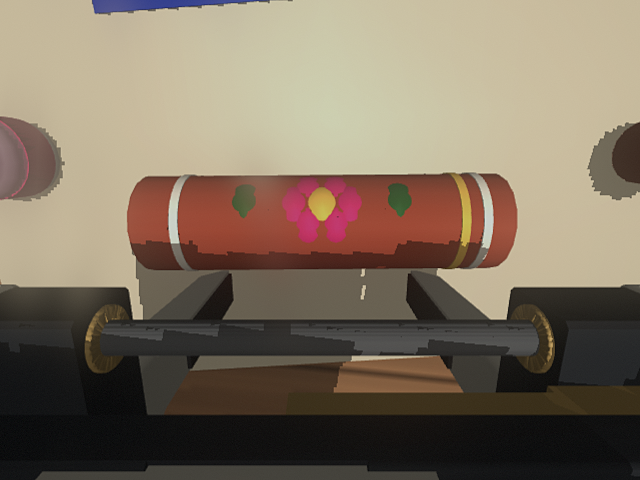

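The fingers are now against the vase. Its ends are at px (131,222) and (514,222), and the flower at (321,203) has tilted slightly forward, so it is rolling. I'll push on, yawing a few degrees to steer the along-stripe offset to zero.

```bash
python3 -m pendant '[{"jaw":0,"xyz":[0.4,0.04,0],"turn":-1},{"jaw":0,"xyz":[0.8,0.07,0],"turn":-2},{"jaw":0,"xyz":[1.2,0.1,0],"turn":-3},{"jaw":0,"xyz":[1.6,0.12,0],"turn":-4},{"jaw":0,"xyz":[2.0,0.13,0],"turn":-5},{"jaw":0,"xyz":[2.4,0.13,0],"turn":-6},{"jaw":0,"xyz":[2.8,0.13,0],"turn":-7},{"jaw":0,"xyz":[3.2,0.12,0],"turn":-8},{"jaw":0,"xyz":[3.6,0.11,0],"turn":-8},{"jaw":0,"xyz":[4.0,0.1,0],"turn":-8},{"jaw":0,"xyz":[4.3,0.09,0],"turn":-8},{"jaw":0,"xyz":[4.6,0.08,0],"turn":-8}]'
python3 - <<'E'
from h import *
snap('wrist','w3.png'); s=sensors.state();print(s['clock'],s['ee_pos'],s['contact_force'])
E
```

```text
clock: 4.7
ee_pos: [0.5358, 0.0672, 0.0666]
tcp_rot: [-0.0, 1.0, -0.014, -0.0]
contact_force: [-0.6, -0.5, 0.6]
finger_gap: 1.0
grasp_force: 0.1
4.75 [0.53618944 0.06715549 0.06665981] [ 0.52149256 -0.56799301 -0.66138343]
```

View pics/w3.png

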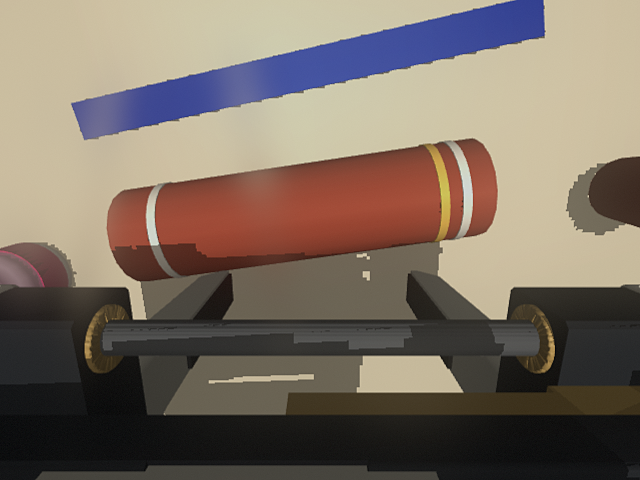

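The vase has rolled on (the flower is out of sight) but did not take up the yaw. Its ends are at px (115,236) and (490,186), and the stripe corners at (72,104), (83,139), (545,0) and (545,37). I'll measure the poses.

```bash
cat >> h.py <<'E'
U=np.array([-.1761,.9844]);N=np.array([.9844,.1761]);M0=np.array([.6498,.0725])
def vase(f,a,b):
    c,d=pt(f,*a,.037)[:2],pt(f,*b,.037)[:2]; v=(c+d)/2
    print('vase',v,'L',np.linalg.norm(c-d),'yaw rel',np.degrees(np.arctan2(*(c-d)[::-1]))-100.1,'n,u',(v-M0)@N,(v-M0)@U)
E
python3 - <<'E'
from h import *
vase('w2.png',(131,222),(514,222)); vase('w3.png',(115,236),(490,186))
p=[pt('w3.png',*q,.012)[:2] for q in [(72,104),(83,139),(545,0),(545,37)]]
l=(p[0]+p[1])/2;r=(p[2]+p[3])/2
print('stripe yaw',np.degrees(np.arctan2(*(l-r)[::-1])),'n,u of left end',(l-M0)@N,(l-M0)@U,'n',(r-M0)@N)
E
```

```text
vase [0.5240457  0.06776618] L 0.20343119487445352 yaw rel -3.7037985141483745 n,u -0.12462615465687367 0.017485357527854795
vase [0.57592293 0.07604022] L 0.19968078870036324 yaw rel -4.05236754049119 n,u -0.07210115864210391 0.016494740809586062
stripe yaw 99.79236620258116 n,u of left end -0.0002324253602166394 0.1302685732048575 n -0.001827196078246909
```

The vase is at n = -72 mm, u = +16 mm and yaw -4°, and pushing does not yaw it. I'll realign the fingers with the vase and roll it most of the remaining way, then correct the yaw at the end.

```bash
python3 -m pendant '[{"jaw":0,"xyz":[0,0.2,0],"turn":4},{"jaw":0,"xyz":[0,0.4,0],"turn":8},{"jaw":0,"xyz":[0.3,0.5,0],"turn":8},{"jaw":0,"xyz":[0.6,0.54,0],"turn":8},{"jaw":0,"xyz":[0.9,0.57,0],"turn":8},{"jaw":0,"xyz":[1.2,0.6,0],"turn":8},{"jaw":0,"xyz":[1.6,0.64,0],"turn":8},{"jaw":0,"xyz":[2.0,0.68,0],"turn":8},{"jaw":0,"xyz":[2.4,0.72,0],"turn":8},{"jaw":0,"xyz":[2.8,0.76,0],"turn":8},{"jaw":0,"xyz":[3.2,0.8,0],"turn":8},{"jaw":0,"xyz":[3.6,0.84,0],"turn":8}]'
python3 -m pendant '[{"jaw":0,"xyz":[0.4,0.04,0],"turn":0},{"jaw":0,"xyz":[0.8,0.08,0],"turn":0},{"jaw":0,"xyz":[1.2,0.13,0],"turn":0},{"jaw":0,"xyz":[1.6,0.17,0],"turn":0},{"jaw":0,"xyz":[2.0,0.21,0],"turn":0},{"jaw":0,"xyz":[2.3,0.24,0],"turn":0},{"jaw":0,"xyz":[2.6,0.27,0],"turn":0},{"jaw":0,"xyz":[2.8,0.29,0],"turn":0},{"jaw":0,"xyz":[2.9,0.3,0],"turn":0},{"jaw":0,"xyz":[3.0,0.31,0],"turn":0},{"jaw":0,"xyz":[3.0,0.31,0],"turn":0}]'
python3 - <<'E'
from h import *
snap('wrist','w4.png'); s=sensors.state();print(s['clock'],s['ee_pos'],s['contact_force'])
E
```

```text
clock: 5.95
ee_pos: [0.5719, 0.0756, 0.0666]
tcp_rot: [-0.0, 0.998, 0.056, -0.0]
contact_force: [-0.3, 0.6, 0.2]
finger_gap: 0.999
grasp_force: 0.1
clock: 7.05
ee_pos: [0.6016, 0.0787, 0.0667]
tcp_rot: [-0.0, 0.998, 0.056, 0.0]
contact_force: [0.2, -0.0, 0.3]
finger_gap: 1.004
grasp_force: 0.0
7.1 [0.60155015 0.07866456 0.06662706] [-0.46101975 -0.04500981 -1.17099035]
```

View pics/w4.png

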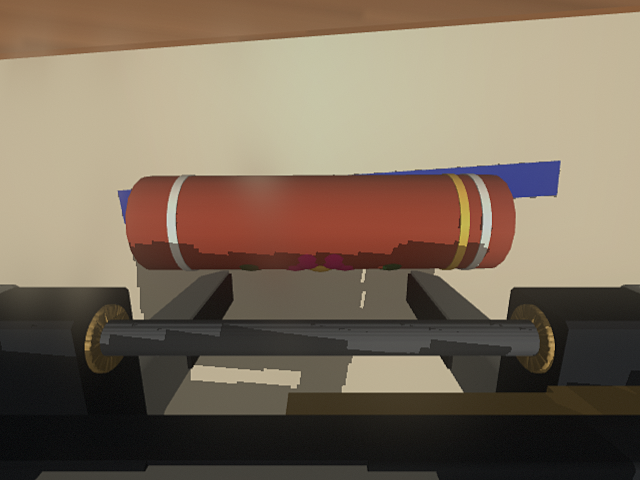

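The vase is about 13 mm short of the stripe, u about +10 mm and yaw -4° (ends at px (130,222) and (514,222), stripe behind it from (120,200) to (560,178)). I'll roll the last bit, then back off and lift. After that I'll straddle it loosely with the open fingers, turned diagonally, and nudge the yaw without pinching.

```bash
python3 -m pendant '[{"jaw":0,"xyz":[0.3,0.03,0],"turn":0},{"jaw":0,"xyz":[0.6,0.06,0],"turn":0},{"jaw":0,"xyz":[0.8,0.09,0],"turn":0},{"jaw":0,"xyz":[1.0,0.11,0],"turn":0},{"jaw":0,"xyz":[1.1,0.12,0],"turn":0},{"jaw":0,"xyz":[1.1,0.12,0],"turn":0},{"jaw":0,"xyz":[0.6,0.06,0],"turn":0},{"jaw":0,"xyz":[-0.5,-0.05,0],"turn":0},{"jaw":0,"xyz":[-1.5,-0.15,3],"turn":0},{"jaw":0,"xyz":[-1.5,-0.15,8],"turn":0},{"jaw":0,"xyz":[-1.5,-0.15,10],"turn":0},{"jaw":0,"xyz":[-1.5,-0.15,10],"turn":0}]'
python3 - <<'E'
from h import *
snap('wrist','w5.png'); s=sensors.state();print(s['clock'],s['ee_pos'],s['contact_force'])
E
```

```text
clock: 8.3
ee_pos: [0.5876, 0.0773, 0.1699]
tcp_rot: [0.0, 0.998, 0.056, 0.003]
contact_force: [0.5, 0.7, 0.5]
finger_gap: 0.996
grasp_force: 0.0
8.35 [0.58671067 0.07719562 0.16765702] [-0.71302709  0.15949661  0.19979538]
```

View pics/w5.png

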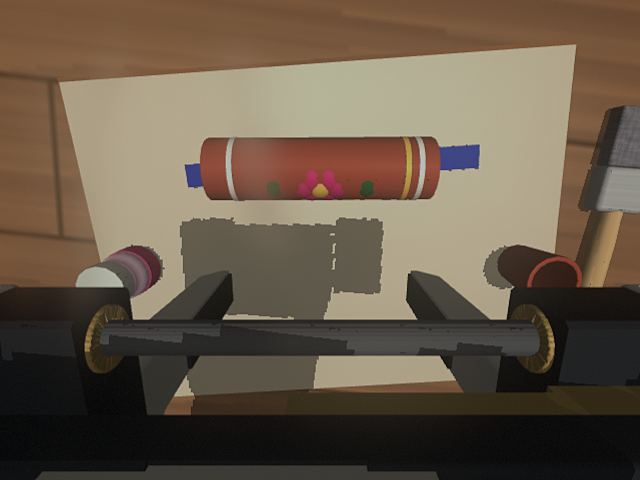

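The vase lies on the stripe: ends at px (203,169) and (438,168), stripe ends at (187,176) and (479,157). It is still tilted about 4°.

```bash
python3 - <<'E'
from h import *
vase('w5.png',(203,169),(438,168))
l,r=pt('w5.png',187,176,.012)[:2],pt('w5.png',479,157,.012)[:2]
print('stripe',(l+r)/2,np.linalg.norm(l-r),np.degrees(np.arctan2(*(l-r)[::-1])),((l+r)/2-M0)@N,((l+r)/2-M0)@U)
print(sensors.state()['q'])
E
```

```text
vase [0.647032   0.08207724] L 0.19175361118370213 yaw rel -3.4537449594219822 n,u -0.0010382624311123646 0.009915279382631856
stripe [0.64927391 0.07183702] 0.25978331256767817 100.04411884747897 -0.0006346309969969756 -0.0005599974847822232
[5.21464559e-02 5.05777906e-01 1.61004250e+00 4.42845288e-05
 1.02351467e+00 1.51121517e+00]
```

```bash
python3 -m pendant '[{"jaw":0,"xyz":[1,0.1,0],"turn":-8},{"jaw":0,"xyz":[2,0.2,0],"turn":-16},{"jaw":0,"xyz":[3,0.3,0],"turn":-24},{"jaw":0,"xyz":[4,0.4,0],"turn":-32},{"jaw":0,"xyz":[5,0.5,0],"turn":-40},{"jaw":0,"xyz":[6.1,0.5,0],"turn":-48},{"jaw":0,"xyz":[6.1,0.5,0],"turn":-55},{"jaw":0,"xyz":[6.1,0.5,0],"turn":-55},{"jaw":0,"xyz":[6.1,0.5,0],"turn":-55}]'
python3 - <<'E'
from h import *
snap('wrist','w6.png'); s=sensors.state();print(s['clock'],s['ee_pos'],s['q'])
E
```

```text
clock: 9.25
ee_pos: [0.6469, 0.0821, 0.1653]
tcp_rot: [0.0, 0.912, -0.41, -0.001]
contact_force: [-0.1, 0.5, 0.2]
finger_gap: 0.998
grasp_force: 0.0
9.3 [0.64702077 0.08215898 0.1656461 ] [5.49482056e-02 6.12404395e-01 1.43291276e+00 1.03537380e-06
 1.09781459e+00 2.47056648e+00]
```

View pics/w6.png

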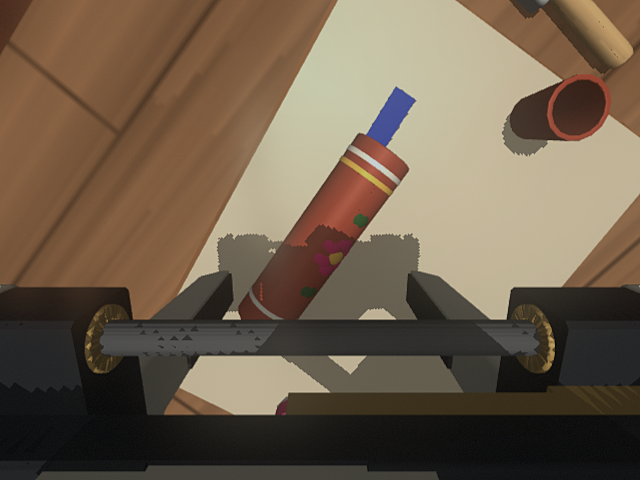

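The fingers straddle the vase diagonally with clear margin; the vase middle is near px (330,240), between the tips at (225,275) and (415,275). I'll descend and turn slowly.

```bash
python3 -m pendant '[{"jaw":0,"xyz":[0.1,0,-4],"turn":0},{"jaw":0,"xyz":[0.1,0,-8],"turn":0},{"jaw":0,"xyz":[0.1,0,-9.5],"turn":0},{"jaw":0,"xyz":[0.1,0,-10.8],"turn":0},{"jaw":0,"xyz":[0.1,0,-10.8],"turn":0}]'
python3 -m pendant '[{"jaw":0,"xyz":[0,0,0],"turn":3},{"jaw":0,"xyz":[0,0,0],"turn":6},{"jaw":0,"xyz":[0,0,0],"turn":8},{"jaw":0,"xyz":[0,0,0],"turn":10},{"jaw":0,"xyz":[0,0,0],"turn":11},{"jaw":0,"xyz":[0,0,0],"turn":12},{"jaw":0,"xyz":[0,0,0],"turn":13},{"jaw":0,"xyz":[0,0,0],"turn":14},{"jaw":0,"xyz":[0,0,0],"turn":15},{"jaw":0,"xyz":[0,0,0],"turn":16},{"jaw":0,"xyz":[0,0,0],"turn":17},{"jaw":0,"xyz":[0,0,0],"turn":17}]'
python3 - <<'E'
from h import *
for f in ['w6.png']: pass
im=snap('wrist','w7.png'); snap('top','top2.png'); s=sensors.state();print(s['clock'],s['ee_pos'],s['contact_force'],s['ft_torque'])
E
```

```text
clock: 9.8
ee_pos: [0.6483, 0.0822, 0.0579]
tcp_rot: [0.0, 0.912, -0.411, -0.001]
contact_force: [0.2, 0.1, 0.6]
finger_gap: 1.002
grasp_force: 0.0
clock: 11.0
ee_pos: [0.6486, 0.0822, 0.0587]
tcp_rot: [-0.0, 0.962, -0.272, 0.0]
contact_force: [0.6, 0.5, 0.5]
finger_gap: 0.997
grasp_force: 0.4
11.1 [0.64859651 0.08219135 0.05858625] [-0.14302954 -0.35199548  0.9834212 ] [ 0.09986049 -0.06339512  0.02650053]
```

View pics/w7.png

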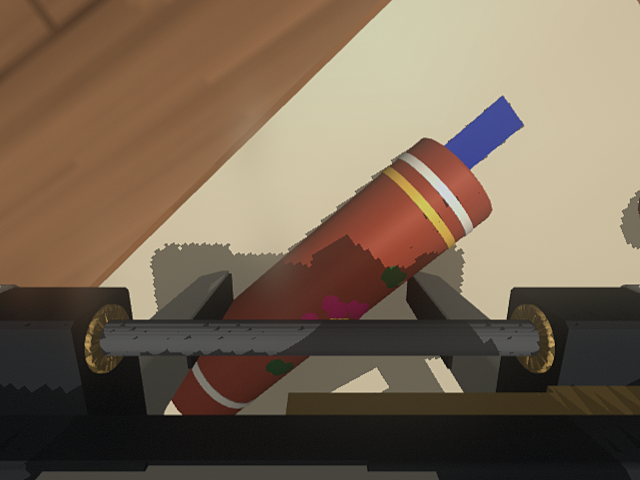

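The pads are just touching the vase: front finger near px (425,290), rear finger near (235,300). My ten viewed pictures are used up, so from here I measure in code from the silhouette edges, checked against w5 and w6.

```bash
cat >> h.py <<'E'
def red(f):
    im=np.load('pics/'+f+'.npz')['im'].astype(int); R,G,B=im[...,0],im[...,1],im[...,2]
    m=((R>50)&(R>2.0*G)&(R>2.0*B)).astype(np.uint8)
    m=cv2.morphologyEx(m,cv2.MORPH_CLOSE,np.ones((15,15),np.uint8))
    n,l,st,ce=cv2.connectedComponentsWithStats(m); k=1+np.argmax(st[1:,4]); return (l==k).astype(np.uint8)
def edgeyaw(f,rl,rr,ax=0):
    # silhouette edges: planes through the camera; axis = cross product of their normals
    m=red(f); d=np.load('pics/'+f+'.npz');K,P=d['K'],d['P']; ns=[]
    for rows,side in ((rl,0),(rr,-1)):
        p=[]
        for v in range(*rows):
            w=np.flatnonzero(m[v] if ax==0 else m[:,v])
            if len(w): p.append((w[side],v) if ax==0 else (v,w[side]))
        vx,vy,x,y=cv2.fitLine(np.float32(p),cv2.DIST_HUBER,0,.01,.01).ravel()
        r=[np.array([(a-K[0,2])/K[0,0],-(b-K[1,2])/K[1,1],-1]) for a,b in ((x,y),(x+50*vx,y+50*vy))]
        n=np.cross(*r); ns.append(n/np.linalg.norm(n))
    a=P[:3,:3]@np.cross(*ns); a/=np.linalg.norm(a); a*=np.sign(a[1])
    print(f,'axis',a.round(3),'yaw rel',np.degrees(np.arctan2(a[1],a[0]))-100.1)
E
python3 - <<'E'
from h import *
edgeyaw('w5.png',(240,400),(240,400),1)
edgeyaw('w6.png',(160,270),(180,290))
edgeyaw('w7.png',(165,260),(215,265))
E
```

```text
w5.png axis [0.039 0.212 0.977] yaw rel -20.529111501012935
w6.png axis [-0.267  0.369 -0.89 ] yaw rel 25.822258957003086
w7.png axis [-0.352  0.78  -0.517] yaw rel 14.169337890738234
```

```bash
python3 - <<'E'
s=open('h.py').read()
s=s.replace("a=P[:3,:3]@np.cross(*ns);","b=P[:3,:3]@(ns[0]+ns[1]*np.sign(ns[0]@ns[1])); b/=np.linalg.norm(b); a=np.cross(b,[0,0,1.]); C=P[:3,3]; h=b[:2]; t=b@np.array([C[0]-M0[0],C[1]-M0[1],C[2]-.037])/(h@N); print('n at u=0: %.4f'%t);")
open('h.py','w').write(s)
E
python3 - <<'E'
from h import *
edgeyaw('w5.png',(240,400),(240,400),1)
edgeyaw('w6.png',(160,270),(180,290))
edgeyaw('w7.png',(165,260),(215,265))
E
```

```text
n at u=0: -0.0102
w5.png axis [-0.057  0.998  0.   ] yaw rel -6.831629588752037
n at u=0: -0.0133
w6.png axis [-0.335  0.942  0.   ] yaw rel 9.443418818935697
n at u=0: -0.0072
w7.png axis [-0.214  0.977  0.   ] yaw rel 2.2752773262106842
```

```bash
python3 - <<'E'
from h import *
for f,r in (('w5.png',range(210,440,25)),):
    m=red(f)
    for c in r:
        w=np.flatnonzero(m[:,c]); print(c,w[:1],w[-1:],end=' ')
print()
for f in ('w6.png','w7.png'):
    m=red(f)
    for v in range(140,300,12):
        w=np.flatnonzero(m[v]); print(v,w[:1],w[-1:],end=' ')
    print()
im=np.load('pics/w6.png.npz')['im']; print(im[200,325:400:6].tolist()); print(im[255,280:370:8].tolist())
E
```

```text
210 [] [] 235 [] [] 260 [] [] 285 [] [] 310 [155] [199] 335 [156] [198] 360 [175] [188] 385 [] [] 410 [] [] 435 [] [] 
140 [] [] 152 [] [] 164 [] [] 176 [] [] 188 [] [] 200 [361] [363] 212 [327] [366] 224 [316] [364] 236 [335] [358] 248 [323] [345] 260 [314] [339] 272 [318] [331] 284 [] [] 296 [] [] 
140 [] [] 152 [] [] 164 [418] [426] 176 [417] [439] 188 [407] [449] 200 [395] [460] 212 [375] [467] 224 [357] [472] 236 [340] [456] 248 [357] [441] 260 [338] [420] 272 [337] [414] 284 [324] [385] 296 [312] [385] 
[[133, 70, 54], [140, 73, 56], [148, 75, 57], [161, 84, 66], [168, 89, 70], [161, 84, 63], [149, 74, 56], [144, 73, 55], [136, 70, 54], [122, 66, 51], [86, 49, 39], [196, 184, 155], [196, 184, 155]]
[[92, 67, 55], [92, 63, 51], [89, 55, 44], [89, 52, 41], [88, 50, 38], [107, 38, 59], [77, 42, 31], [111, 88, 41], [80, 28, 43], [105, 97, 81], [107, 98, 83], [106, 98, 82]]
```

```bash
sed -i 's/m=((R>50)&(R>2.0\*G)&(R>2.0\*B))/m=((R>40)\&(R>1.3*G)\&(R>1.3*B))/; s/k=1+np.argmax(st\[1:,4\]); return/k=l[SEED[1],SEED[0]]; return/' h.py; echo 'SEED=(320,160)' >> h.py
python3 - <<'E'
import h
from h import *
edgeyaw('w5.png',(240,400),(240,400),1)
h.SEED=(370,190); edgeyaw('w6.png',(160,260),(185,260))
h.SEED=(430,190); edgeyaw('w7.png',(165,240),(215,255))
m=red('w7.png')
for v in range(160,270,12):
    w=np.flatnonzero(m[v]); print(v,w[:1],w[-1:],end=' ')
E
```

```text
n at u=0: -0.0021
w5.png axis [-0.113  0.994  0.   ] yaw rel -3.6295674336970905
n at u=0: -0.0022
w6.png axis [-0.122  0.993  0.   ] yaw rel -3.0859999539813145
n at u=0: 0.0008
w7.png axis [-0.167  0.986  0.   ] yaw rel -0.49686539924566375
160 [397] [460] 172 [390] [471] 184 [369] [480] 196 [355] [487] 208 [341] [491] 220 [327] [483] 232 [313] [464] 244 [299] [447] 256 [285] [436] 268 [277] [421]
```

The yaw is now about -0.5° and n about +1 mm. I'll turn back to release, lift clear, and check.

```bash
python3 -m pendant '[{"jaw":0,"xyz":[0,0,0],"turn":-2},{"jaw":0,"xyz":[0,0,0],"turn":-6},{"jaw":0,"xyz":[0,0,0],"turn":-12},{"jaw":0,"xyz":[0,0,0],"turn":-14},{"jaw":0,"xyz":[0,0,3],"turn":-14},{"jaw":0,"xyz":[0,0,7],"turn":-14},{"jaw":0,"xyz":[0,0,11],"turn":-14},{"jaw":0,"xyz":[-3,0,13],"turn":-6},{"jaw":0,"xyz":[-6,0,13],"turn":2},{"jaw":0,"xyz":[-6,0,13],"turn":10},{"jaw":0,"xyz":[-6,0,13],"turn":18},{"jaw":0,"xyz":[-6,0,13],"turn":26}]'
python3 -m pendant '[{"jaw":0,"xyz":[0,0,0],"turn":8},{"jaw":0,"xyz":[0,0,0],"turn":12},{"jaw":0,"xyz":[0,0,0],"turn":12},{"jaw":0,"xyz":[0,0,0],"turn":12}]'
python3 - <<'E'
import h
from h import *
snap('wrist','w8.png'); snap('top','top3.png'); print(sensors.state()['clock'])
h.SEED=(320,170); m=red('w8.png'); print(cv2.boundingRect(m),m.sum())
edgeyaw('w8.png',(250,400),(250,400),1)
y=[np.flatnonzero(m.any(0))[[0,-1]]]; l,r=y[0]
vase('w8.png',(l+1,np.flatnonzero(m[:,l+3]).mean()),(r-1,np.flatnonzero(m[:,r-3]).mean()))
E
```

```text
clock: 12.3
ee_pos: [0.5884, 0.0822, 0.1888]
tcp_rot: [-0.0, 0.999, -0.046, 0.0]
contact_force: [-0.4, -0.6, -0.1]
finger_gap: 0.999
grasp_force: 0.0
clock: 12.7
ee_pos: [0.5885, 0.0822, 0.1886]
tcp_rot: [0.0, 0.999, 0.055, -0.0]
contact_force: [-0.5, -0.0, 0.1]
finger_gap: 1.001
grasp_force: 0.0
12.8
(214, 131, 225, 70) 12798
n at u=0: 0.0008
w8.png axis [-0.167  0.986  0.   ] yaw rel -0.5063719217956901
vase [0.65235405 0.08275953] L 0.1923379963856267 yaw rel -1.946181041409261 n,u 0.004320912341207449 0.009649712821055551
```

```bash
python3 -c "from cell import arm; print(arm.sign_off())"
```

```text
the job is handed in; nothing more can be done
None
```

I rolled the red vase onto the blue stripe and handed the job in at about 13 s: it lies parallel to within about 2°, 1–4 mm off the centreline and 10 mm from the stripe's middle. The last 4° of tilt was nudged out with the open fingers either side (no closing or lifting), and I planned clear of the jar, cup and brush but did not re-measure them at the end.

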